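# Tighten a gas regulator's cap with the click torque driver

## Robot

A 7-joint arm with a two-finger parallel gripper is mounted at the origin on the work surface. World frame = base frame: x ahead of the robot, y to its left, z up, the work surface at z = 0. Lengths are in m, angles in rad, forces in N, time in s.
With the tool pointing down it reaches from about 0.4 to 0.85 m from the base axis. Payload 4.5 kg.
Tool frame: the origin (TCP) lies on the centre line of the jaws, within the pads' length; the fingertips stand 17 mm ahead of it and the grasp point (between the pads) lies 2 mm behind it (r.tip_reach is the distance from the TCP to the fingertips, in m); z points along the fingers, y is the line along which they close (so a half turn about z gives the same grasp; the last joint's range is limited). The gripper opens to 88 mm and grips with 3 to 60 N. Pads are 18 mm wide; open, the fingers measure 123 mm over their backs; the gripper's body (75 mm by 187 mm) begins 45 mm behind the grasp point.
Start: joints at [-1.242, 0.689, -0.195, 1.565, 0.157, 0.902, -0.215], TCP at [0.182, 0.598, 0.256] pointing down, gripper open.
Joint ranges: [-3.01, 3.01], [-0.46, 2.08], [-1.47, 1.51], [0.13, 2.56], [-1, 4.14], [0.04, 2.09], [-2.66, 2.66]. Speed limits (rad/s): [2.57, 2.57, 3.14, 3.14, 3.14, 3.14, 3.14].

## Interface

Orientations are given as a unit quaternion [x, y, z, w].
In Python, from plant import r gives the robot as it stands.
- The arm moves only by the tool step_arm, never from a script. Its argument "steps" is a list of rows, each a list of 7 numbers: the shift along the tool's x, y, z in cm, then the turn, a rotation vector about the tool's x, y, z in degrees, then the gripper's target within -1 to 1 (shut at 1, half-way at 0, fully open at -1). A call has 1 to 8 rows; each row shifts and turns the commanded pose from where the row before left it, along the tool's axes as they then stand; what a row does not reach is not made up. A row lasts 1/8 s, in which the tool goes at most 62.5 mm and 10.7 degrees, less where a joint would pass 70% of its speed; a pose out of reach is approached as far as the arm can. A call with a gripper value outside its range is refused whole. The fingers move at their own pace and stop on an object; "force" is the grip in N (left out, the last holds). Time passes only in rows, so rows that do not move let the fingers close. It gives the time, the measured TCP pose, the force, the opening and the grip force at its end, in the units of the state.
- r.get_state(): the state, without advancing time (a new reading comes with each control period).
- r.snapshot(name): name is "scene" or "top" or "wrist"; returns a dict with "pixels" (384x512x3 uint8, red, green, blue), "fx", "fy", "cx", "cy" (pixels), "dist_coeffs" ([k1, k2, p1, p2, k3] as OpenCV has them; the pictures are not rectified), "cam_to_world" (4x4, takes a point from camera to world coordinates). Camera axes: x right, y down, z forward; pixel columns grow to the right and rows downward; lengths in m; the calibration is good to about 2 mm. A picture is of the moment at which its call begins. There is no depth.
- r.finish_job(): hands the job in; it is judged then, once.
The state is a dict: "clock": time; "q": joint angles; "qd": joint speeds; "joint_torque": joint torques, N m; "tool_pos": TCP position; "eef_rot": TCP orientation; "contact_force": force on the tool from outside, world axes, zero at the start; "moment": the same for the moment, N m; "opening": opening from 0.0 (shut) to 1.0 (fully open); "finger_force": force on a finger pad.
Only numpy, scipy, OpenCV 4.12 (cv2) and the standard library are available. Lean on these libraries where they do the work, as an engineer would, in place of code of your own. Each camera call takes 0.05 s, during which the arm holds its last target. There are 200 camera calls.

## Task

Take the torque driver from its stand, fit its socket fully over the hexagon cap of the regulator clamped in the nest, without ramming or leaning on it, and tighten the cap clockwise until the driver clicks, stopping after the first or second click. Leave the cap tight and stand the driver back upright in its stand, disturbing nothing else on the bench.

Things in the scene. Friction and masses are not known exactly. Their poses are not given: they have to be found in the camera images.
- driver: preset torque driver, loose, about 0.4 kg, 134 mm long, upright in the stand. Origin on its axis at the socket's open lower rim, z up the axis, x of the handle. Socket six-sided outside, 51 mm over corners, to 25 mm up; thin shank to 38 mm; grip from 54 to 130 mm. A clutch of 18 teeth joins handle and socket: one click each 20 degrees (0.35 rad) of slip
- socket_mouth (a point): centre of the socket's open lower rim; yaw is the socket's: as the handle's at the start, 0.35 rad behind (anticlockwise of it) per click. Inside, a hexagon 33.6 mm across flats, 19 mm deep, one flat facing x and one each 60 degrees, the lowest 4.5 mm flared to 39 mm as a lead-in; about 5 degrees of play each way on the cap
- nest: steel base plate 110 x 130 mm fixed to the bench, two grey clamp blocks hold an aluminium gas regulator by its ports. Origin at the centre of the plate's underside, under the regulator's axis; z up. Regulator: flange 76 mm wide at 58 to 70 mm up, bonnet 58 narrowing to 47 mm up to 102 mm, the cap on top
- cap_top (a point): centre of the flat top of the cap's hexagon, 118 to 119 mm above the bench; no yaw of the hexagon: that is unknown and must be felt or seen. Hexagon 32 mm across flats, 12 mm tall; a cone 2.5 mm high, 27 mm wide at its foot, stands on it. With the hexagons out of step the flare rests on the corners, its rim 3 to 5 mm below this point
- stand: fixed driver stand: round foot 92 mm, cup 72 mm outside with a 57 mm bore, rim 44 mm above the bench, inner floor 12 mm above the bench. Origin at the centre of the foot's underside; the driver stands in the cup on its socket
- driver_grip (a point): middle of the black six-sided grip, 36 mm across flats, a flat facing the handle's x and each 60 degrees, 92 mm above the driver's origin; pinch it on flats, 30 N or more. Turned clockwise it takes the socket along; held back, it moves ahead, torque rising to 0.3 to 0.7 N m over 0.25 rad, then clicks: torque falls to about zero. No slip anticlockwise
- cap_washer (a point): upper face of the 46 mm washer under the cap's hexagon, on the axis, 12 mm below cap_top; the socket is fully on when its mouth rests here. The cap tightens clockwise from above, starts 0.3 to 1.6 rad short of home, turns with about 0.08 N m, sinks 0.6 mm per rad and stops hard at home
- reg_a: a finished gas regulator standing loose on the bench, to be left alone; origin at its underside
- reg_b: a second regulator standing loose on the bench, its cap not yet fitted, to be left alone; origin at its underside
- pliers: red-handled pliers lying on the bench, to be left alone; origin at its underside
- screwdriver: a screwdriver lying on the bench, to be left alone; origin at its underside
- spare_cap: a spare hexagon cap lying on the bench, to be left alone; origin at its underside
- grease_can: a small upright tin can, to be left alone; origin at its underside
- cap_tray: a shallow blue tray of caps, to be left alone; origin at its underside
- union_bin: a small yellow bin of brass unions, to be left alone; origin at its underside

How it is judged:
On the way, in this order (a step that is already met when the one before it is completed fails the run):
1. the driver's socket sits fully over the hexagon cap, driver upright (horizontal distance between socket_mouth and cap_top below 0.004 m and z of socket_mouth in the frame of cap_top below -0.009 m and angle between driver's own z axis and vertical below 0.12 rad), for 0.2 s.
2. with the socket over the cap and the cap run home, the driver slips (handle ahead of its socket, over a tooth) (all of step 1 and angle between the x axis of driver and the x axis of socket_mouth, either way round above 0.22 rad and z of cap_top in the frame of nest below 0.1181 m), for 0.1 s.
At the end, for the whole second after the job is handed in: The driver stands upright (within 6 degrees) on the floor of its stand's cup, released and at rest; it has clicked once or twice; the cap is home, turned back by less than 0.15 rad (horizontal distance between driver and stand below 0.006 m and z of socket_mouth in the frame of stand below 0.015 m and angle between driver's own z axis and vertical below 0.1 rad and linear speed of driver below 0.02 m/s and angle between the x axis of driver and the x axis of socket_mouth, either way round above 0.28 rad and z of cap_top in the frame of nest below 0.1181 m); the robot touches nothing.
It fails at once if the driver is turned on past the second click (angle between the x axis of driver and the x axis of socket_mouth, either way round above 1.02 rad).
It fails at once if the socket is rammed on the regulator or its cap before it is on (over 40 N) (contact force between driver and nest above 40 N and z of socket_mouth in the frame of cap_top above -0.0065 m).
It fails at once if the driver is wrenched or leaned on hard (over 120 N in all between socket, cap and washer, turning forces included) (contact force between driver and nest above 120 N).
It fails at once if a bystander on the bench is knocked or moved (over 15 mm) (distance of any of reg_a, reg_b, pliers, screwdriver, spare_cap, grease_can, cap_tray, union_bin from where it was at the start of the episode above 0.015 m).
It also fails if it takes over 72 s, if anything falls off the work surface, if the arm or the gripper's body presses on something with over 40 N, if the wrist force passes 120 N, or if a joint passes its speed limit or range.

## Working session

There is one attempt and no reset: what is moved stays moved. The work goes in short steps, Python scripts to look and compute and a tool call to move; the robot and the scene stay as the last step left them, time stands still between calls to the robot, and variables do not carry over. Pictures are saved under pics/ and viewed, at most 10 in all, crops included, and the job is handed in when it is done.

Besides the shell and the picture viewer there is one more tool, called after ">>>" as name(argument=value, ...), one argument or row to a line, values as JSON. step_arm: Moves the arm, as the interface text tells. Its arguments: {"type":"object","properties":{"steps":{"type":"array","items":{"type":"array","items":{"type":"number"}}},"force":{"type":"number"}},"required":["steps"]}

```bash
mkdir -p pics; ls; cat > h.py <<'E'
import numpy as np, cv2
from scipy.spatial.transform import Rotation as R
from plant import r
def snap(n,f=None):
    s=r.snapshot(n)
    if f: cv2.imwrite('pics/'+f,np.ascontiguousarray(s['pixels'][:,:,::-1]))
    return s
def K(s): return np.array([[s['fx'],0,s['cx']],[0,s['fy'],s['cy']],[0,0,1.]])
def ray(s,uv):
    p=cv2.undistortPoints(np.array([[uv]],float),K(s),np.array(s['dist_coeffs'],float))[0,0]
    T=np.array(s['cam_to_world']); return T[:3,3],T[:3,:3]@np.array([p[0],p[1],1])
def onz(s,uv,z):
    o,d=ray(s,uv); return o+d*(z-o[2])/d[2]
def proj(s,P):
    T=np.linalg.inv(np.array(s['cam_to_world']))
    return cv2.projectPoints(np.atleast_2d(np.array(P,float)),cv2.Rodrigues(T[:3,:3])[0],T[:3,3],K(s),np.array(s['dist_coeffs'],float))[0][:,0]
def tri(rs):
    A=np.zeros((3,3));b=np.zeros(3)
    for o,d in rs:
        d=d/np.linalg.norm(d);M=np.eye(3)-np.outer(d,d);A+=M;b+=M@o
    return np.linalg.solve(A,b)
def st():
    s=r.get_state();Rm=R.from_quat(s['eef_rot']).as_matrix()
    print('t',round(s['clock'],2),'p',np.round(s['tool_pos'],4),'x',np.round(Rm[:,0],3),'y',np.round(Rm[:,1],3),'z',np.round(Rm[:,2],3),'F',np.round(s['contact_force'],1),'M',np.round(s['moment'],2),'op',round(s['opening'],3),'q',np.round(s['q'],2)); return s,Rm
E
python3 - <<'E'
from h import *
for n in('scene','top'):
    s=snap(n,n+'1.png');print(np.round(s['cam_to_world'],3).tolist(),s['fx'])
st()
a=cv2.imread('pics/scene1.png');b=cv2.imread('pics/top1.png')
E
```

```text
pics
[[-0.787, 0.462, -0.409, 0.961], [0.617, 0.597, -0.513, 0.526], [0.007, -0.656, -0.754, 0.895], [0.0, 0.0, 0.0, 1.0]] 383.4953624808254
[[0.059, -0.976, 0.21, 0.361], [-0.998, -0.057, 0.016, -0.014], [-0.004, -0.21, -0.978, 0.991], [0.0, 0.0, 0.0, 1.0]] 347.9672388869229
t 0.1 p [0.1815 0.5975 0.255 ] x [-0.957  0.291 -0.   ] y [ 0.291  0.957 -0.002] z [-0.    -0.002 -1.   ] F [-0.9 -0.4 -0.6] M [ 0.03  0.02 -0.02] op 1.002 q [-1.24  0.69 -0.19  1.57  0.16  0.9  -0.22]
```

View pics/scene1.png

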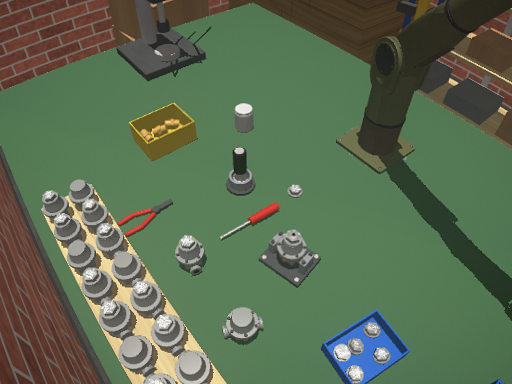

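View pics/top1.png

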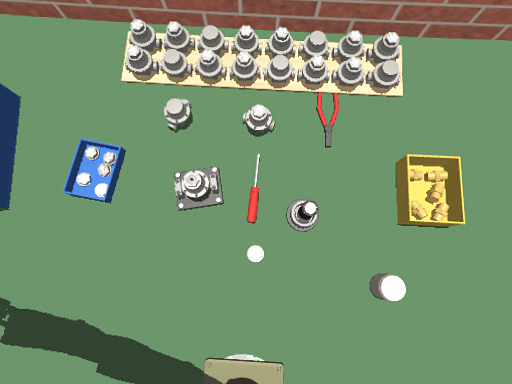

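The scene view shows the driver in its stand at (240,170), the nest with its cap at (291,245). In the top view the driver is at (303,213), the cap at about (195,180), and the bystanders are clear of both.

```bash
python3 - <<'E'
from h import *
a=cv2.imread('pics/scene1.png');b=cv2.imread('pics/top1.png')
c=lambda i,x,y:cv2.resize(i[y:y+66,x:x+88],None,fx=4.5,fy=4.5,interpolation=cv2.INTER_CUBIC)
o=np.vstack([np.hstack([c(a,196,135),c(a,248,217)]),np.hstack([c(b,260,180),c(b,155,155)])])
cv2.imwrite('pics/crop1.png',o);print(o.shape)
s=snap('top');t=snap('scene')
for n,uv in(('drvtop',(310,208)),):print(n,onz(s,uv,.146))
print('standfoot',onz(s,(302,215),0),'nest',onz(s,(199,188),0))
E
```

```text
(594, 792, 3)
drvtop [ 0.48807566 -0.139338    0.146     ]
standfoot [ 4.88645067e-01 -1.38749383e-01 -1.11022302e-16] nest [0.54982703 0.16199888 0.        ]
```

View pics/crop1.png

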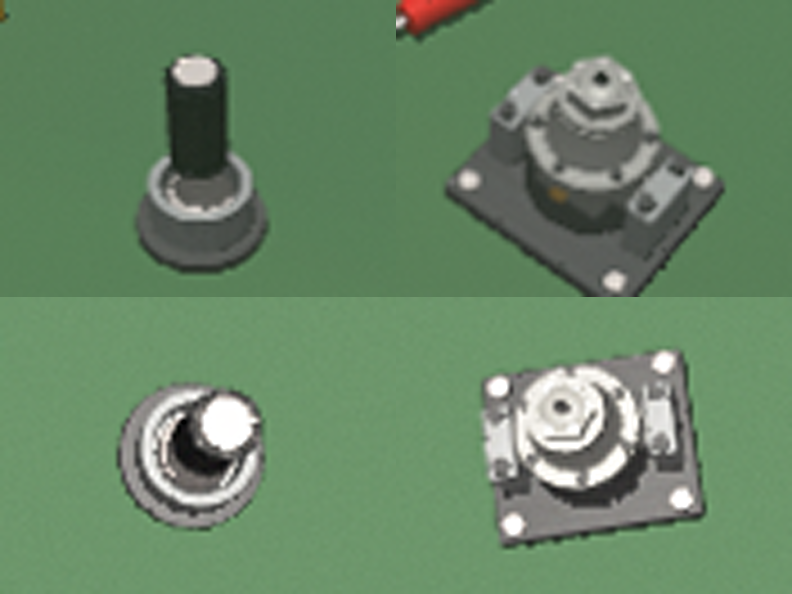

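>>> step_arm(
  steps=[
    [-2.1,-1.6,0,0,0,0,-1],
    [-4.2,-3.2,0,0,0,0,-1],
    [-4.2,-3.2,0,0,0,0,-1],
    [-4.2,-3.2,0,0,0,0,-1],
    [-4.2,-3.2,0,0,0,0,-1],
    [-4.2,-3.2,0,0,0,0,-1],
    [-4.2,-3.2,0,0,0,0,-1],
    [-2.1,-1.6,0,0,0,0,-1],
  ],
)

```text
clock: 1.2
tool_pos: [0.3996, 0.2951, 0.2556]
eef_rot: [0.149, 0.989, -0.001, 0.0]
contact_force: [0.3, 0.5, -0.2]
opening: 0.999
finger_force: 0.0
```

```bash
python3 - <<'E'
from h import *
S,Rm=st()
s=snap('top');t=snap('scene')
print('drv',tri([ray(s,(310.3,207.8)),ray(t,(239.0,150.5))]),'cap',tri([ray(s,(191.6,178.8)),ray(t,(293,234))]))
# foot of stand by bolts of nest
for n,im,uvs in(('top',s,[(177.5,175),(214.5,170),(218,200),(181,205.5)]),):print('bolts',np.mean([onz(im,u,.012) for u in uvs],0))
E
```

```text
t 1.2 p [0.3996 0.2951 0.2556] x [-0.956  0.295 -0.001] y [ 0.295  0.956 -0.001] z [ 0.    -0.002 -1.   ] F [ 0.3  0.5 -0.2] M [ 0.08 -0.   -0.05] op 0.999 q [-0.57  0.53 -0.24  1.94  0.19  0.69  0.34]
drv [ 0.48937608 -0.14084935  0.14506262] cap [0.54947819 0.16112611 0.12239556]
bolts [0.5488531  0.16350804 0.012     ]
```

>>> step_arm(
  steps=[
    [-2.67,-4.88,0,0,0,0,-1],
    [-2.67,-4.88,0,0,0,0,-1],
    [-2.67,-4.88,0,0,0,0,-1],
    [-2.67,-4.88,0,0,0,0,-1],
    [-2.67,-4.88,0,0,0,0,-1],
    [-2.67,-4.88,0,0,0,0,-1],
    [-2.67,-4.88,0,0,0,0,-1],
    [-2.67,-4.88,0,0,0,0,-1],
  ],
)

```text
clock: 2.3
tool_pos: [0.4897, -0.1373, 0.2558]
eef_rot: [0.146, 0.989, 0.001, 0.0]
contact_force: [0.8, 0.6, -0.2]
opening: 0.998
finger_force: 0.0
```

```bash
python3 - <<'E'
from h import *
s=snap('wrist','w1.png');S,Rm=st()
print(np.round(s['cam_to_world'],3).tolist(),s['fx'])
print(proj(s,[[.4894,-.1408,.146]]))
E
```

```text
t 2.35 p [ 0.4903 -0.1471  0.2556] x [-0.954  0.299 -0.004] y [ 0.299  0.954 -0.005] z [ 0.002 -0.006 -1.   ] F [ 1.2 -5.1  0.4] M [-0.42 -0.15 -0.01] op 0.998 q [ 0.38  0.55 -0.29  1.9   0.24  0.72  1.22]
[[0.288, 0.923, 0.255, 0.424], [0.958, -0.278, -0.074, -0.118], [0.002, 0.266, -0.964, 0.386], [0.0, 0.0, 0.0, 1.0]] 308.4884572438716
[[250.42571323 197.16385843]]
```

View pics/w1.png

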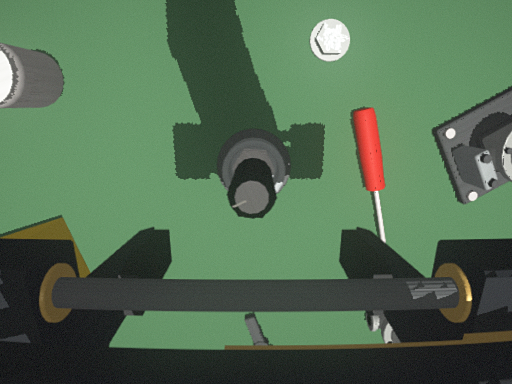

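The driver's top is at (251,197) in the wrist view, with a pale mark pointing lower left to about (233,207). The grip's flats need a closer crop.

```bash
python3 - <<'E'
from h import *
st()
s=snap('wrist','w2.png');st()
a=cv2.imread('pics/w2.png')[165:240,205:305]
g=cv2.convertScaleAbs(a,alpha=2.5)
cv2.imwrite('pics/w2c.png',cv2.resize(g,None,fx=7,fy=7,interpolation=cv2.INTER_CUBIC))
E
```

```text
t 2.35 p [ 0.4903 -0.1471  0.2556] x [-0.954  0.299 -0.004] y [ 0.299  0.954 -0.005] z [ 0.002 -0.006 -1.   ] F [ 1.2 -5.1  0.4] M [-0.42 -0.15 -0.01] op 0.998 q [ 0.38  0.55 -0.29  1.9   0.24  0.72  1.22]
t 2.4 p [ 0.4896 -0.1434  0.2554] x [-0.954  0.299 -0.002] y [ 0.299  0.954 -0.003] z [ 0.001 -0.003 -1.   ] F [ 0.   0.1 -0.5] M [ 0.02 -0.01 -0.04] op 1.0 q [ 0.38  0.55 -0.29  1.91  0.23  0.72  1.22]
```

View pics/w2c.png

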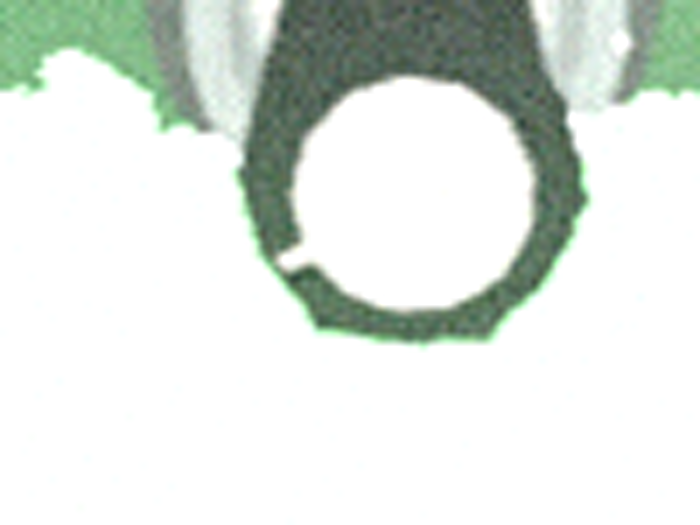

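The enlarged crop shows the grip's hexagon corners at crop (243,170), (318,325), (490,335), (583,197), and the mark crosses the middle of the lower-left flat at (285,263). I turn these into angles.

```bash
python3 - <<'E'
from h import *
# calibration of w2: same rig, settle; use fresh picture pose
s=snap('wrist');S,Rm=st()
g=lambda u,v,z:onz(s,(205+u/7-.4,165+v/7-.4),z)
C=[g(*c,.142) for c in((243,170),(318,325),(490,335),(583,197))]
for a,b in zip(C,C[1:]):
    d=b-a;print('edge len',np.linalg.norm(d),'ang',np.degrees(np.arctan2(d[1],d[0])), 'normal mod60',(np.degrees(np.arctan2(d[1],d[0]))-90)%60)
c=g(415,193,.146);m=g(285,263,.145);print('centre',c,'hexc',(C[0]+C[3])/2,'mark ang',np.degrees(np.arctan2(*(m-c)[1::-1])))
y=Rm[:,1];print('tool y ang',np.degrees(np.arctan2(y[1],y[0])))
d=c-S['tool_pos'];print('tool shift cm',Rm.T@d*100)
cv2.imwrite('pics/w3.png',s['pixels'][:,:,::-1].copy())
a=cv2.imread('pics/w2.png').astype(int);print(abs(a-cv2.imread('pics/w3.png')).mean())
E
```

```text
t 2.45 p [ 0.4893 -0.1394  0.2554] x [-0.955  0.295 -0.001] y [ 0.295  0.955 -0.   ] z [ 0. -0. -1.] F [-0.4  1.   0.5] M [ 0.03  0.03 -0.02] op 1.001 q [ 0.38  0.55 -0.29  1.91  0.23  0.72  1.22]
edge len 0.020889415624912994 ang 7.078613910596138 normal mod60 37.07861391059613
edge len 0.02048502100740213 ang 69.14100703273259 normal mod60 39.14100703273259
edge len 0.020042369405355448 ang 130.76543861778777 normal mod60 40.765438617787765
centre [ 0.48836933 -0.13570409  0.146     ] hexc [ 0.48828938 -0.13577393  0.142     ] mark ang -77.25108653962246
tool y ang 72.8211547858044
tool shift cm [ 0.19998253  0.32563086 10.94062817]
6.015553792317708
```

>>> step_arm(
  steps=[
    [0,0,0,0,0,-9,-1],
    [0,0,0,0,0,-9,-1],
    [0,0,0,0,0,-9,-1],
    [0,0,0,0,0,0,-1],
    [0,0,0,0,0,0,-1],
    [0,0,0,0,0,0,-1],
  ],
)

```text
clock: 3.2
tool_pos: [0.4888, -0.1366, 0.2558]
eef_rot: [-0.088, 0.996, 0.0, 0.0]
contact_force: [-0.3, -0.2, 0.1]
opening: 1.002
finger_force: 0.0
```

```bash
python3 - <<'E'
from h import *
st();s=snap('wrist','w4.png');S,Rm=st()
u,v=proj(s,[[.4884,-.1385,.146]])[0];print(u,v)
a=cv2.imread('pics/w4.png');u,v=int(u),int(v)
hsv=cv2.cvtColor(a,cv2.COLOR_BGR2HSV)
g=cv2.cvtColor(a,cv2.COLOR_BGR2GRAY)
m=((g>55)&(hsv[...,1]<60)).astype(np.uint8)
n,l,stt,c=cv2.connectedComponentsWithStats(m)
for i in range(1,n):
    if stt[i,4]>150 and np.hypot(*(c[i]-[u,v]))<60: print(stt[i],c[i],onz(s,c[i],.146),'shift',Rm.T@(onz(s,c[i],.146)-S['tool_pos'])*100)
cv2.imwrite('pics/w4c.png',cv2.resize(cv2.convertScaleAbs(a[v-45:v+45,u-60:u+60],alpha=2),None,fx=5,fy=5,interpolation=cv2.INTER_CUBIC))
E
```

```text
t 3.2 p [ 0.4888 -0.1366  0.2558] x [-0.985 -0.175 -0.   ] y [-0.175  0.985  0.   ] z [ 0.  0. -1.] F [-0.3 -0.2  0.1] M [ 0.02  0.05 -0.05] op 1.002 q [ 0.46  0.56 -0.44  1.91  0.34  0.75  1.58]
t 3.25 p [ 0.4888 -0.1369  0.2557] x [-0.985 -0.175 -0.   ] y [-0.175  0.985  0.   ] z [ 0.  0. -1.] F [ 0.2 -0.3  0.3] M [ 0.05 -0.04 -0.09] op 0.999 q [ 0.46  0.56 -0.44  1.91  0.34  0.75  1.58]
252.50825752185474 195.4301438393233
[ 216  128   75   67 2439] [253.69700697 156.58835588] [ 0.45720965 -0.14306389  0.146     ] shift [ 3.22342516 -0.05704046 10.9732586 ]
[229 179  39  35 959] [249.84150156 196.13972888] [ 0.48936448 -0.14051667  0.146     ] shift [ 0.01298942 -0.36899715 10.97331007]
```

View pics/w4c.png

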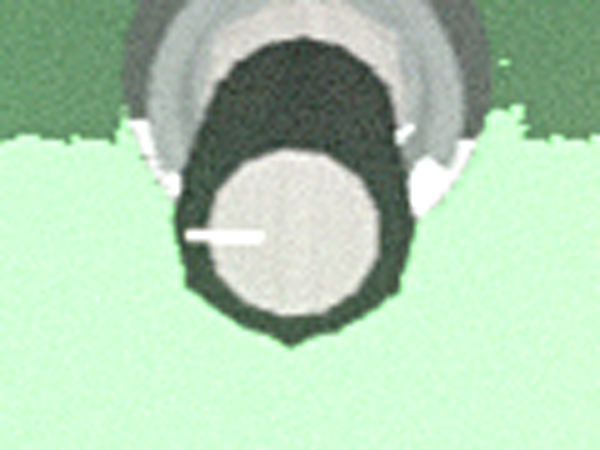

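The mark now points left along the tool's y axis and the left and right flats are square to the jaws. The driver's axis is at (0.489,-0.1405), which agrees with the two-view fix.

>>> step_arm(
  steps=[
    [0,-0.37,0,0,0,0,-1],
    [0,0,2.5,0,0,0,-1],
    [0,0,4,0,0,0,-1],
    [0,0,4,0,0,0,-1],
    [0,0,3,0,0,0,-1],
    [0,0,1.3,0,0,0,-1],
    [0,0,0,0,0,0,-1],
    [0,0,0,0,0,0,-1],
  ],
)

```text
clock: 4.25
tool_pos: [0.4902, -0.1411, 0.1087]
eef_rot: [-0.088, 0.996, -0.0, 0.001]
contact_force: [-0.1, 0.1, -0.7]
opening: 1.003
finger_force: 0.0
```

>>> step_arm(
  steps=[
    [0,0,0,0,0,0,0.3],
    [0,0,0,0,0,0,0.6],
    [0,0,0,0,0,0,1],
    [0,0,0,0,0,0,1],
    [0,0,0,0,0,0,1],
    [0,0,0,0,0,0,1],
  ],
  force=45,
)

```text
clock: 5.0
tool_pos: [0.4894, -0.1409, 0.1076]
eef_rot: [-0.088, 0.996, 0.0, -0.0]
contact_force: [0.3, 1.3, -0.1]
opening: 0.406
finger_force: 44.8
```

```bash
python3 - <<'E'
from h import *
st()
E
```

```text
t 5.0 p [ 0.4894 -0.1409  0.1076] x [-0.984 -0.176  0.   ] y [-0.176  0.984  0.   ] z [-0.  0. -1.] F [ 0.3  1.3 -0.1] M [ 0.08 -0.04  0.08] op 0.406 q [ 0.35  0.79 -0.26  2.03  0.51  0.38  1.43]
```

>>> step_arm(
  steps=[
    [0,0,-1,0,0,0,1],
    [0,0,-2.5,0,0,0,1],
    [0,0,-4,0,0,0,1],
    [0,0,-4,0,0,0,1],
    [0,0,-3,0,0,0,1],
    [0,0,-1,0,0,0,1],
  ],
)

```text
clock: 5.75
tool_pos: [0.4897, -0.1411, 0.2644]
eef_rot: [-0.088, 0.996, -0.0, 0.001]
contact_force: [-0.6, -0.1, -4.0]
opening: 0.402
finger_force: 44.8
```

>>> step_arm(
  steps=[
    [-1.15,1.9,0,0,0,0,1],
    [-2.6,4.4,0,0,0,0,1],
    [-2.9,4.8,0,0,0,0,1],
    [-2.9,4.8,0,0,0,0,1],
    [-2.9,4.8,0,0,0,0,1],
    [-2.6,4.4,0,0,0,0,1],
    [-1.5,2.5,0,0,0,0,1],
    [-0.65,1.1,0,0,0,0,1],
  ],
)

```text
clock: 6.75
tool_pos: [0.6075, 0.1737, 0.2612]
eef_rot: [-0.09, 0.996, 0.0, -0.001]
contact_force: [-0.5, -0.7, -3.8]
opening: 0.407
finger_force: 44.8
```

>>> step_arm(
  steps=[
    [0,0,0,0,0,0,1],
    [0,0,0,0,0,0,1],
    [0,0,0,0,0,0,1],
  ],
)

```text
clock: 7.12
tool_pos: [0.6083, 0.1698, 0.2627]
eef_rot: [-0.087, 0.996, -0.001, -0.0]
contact_force: [0.9, -0.8, -3.1]
opening: 0.405
finger_force: 44.8
```

```bash
python3 - <<'E'
from h import *
s=snap('wrist','w5.png');S,Rm=st()
u,v=proj(s,[[.5495,.1611,.1185]])[0];print(u,v)
a=cv2.imread('pics/w5.png');u,v=int(u),int(v)
y0,x0=max(v-60,0),max(u-80,0);print(x0,y0)
cv2.imwrite('pics/w5c.png',cv2.resize(a[y0:y0+120,x0:x0+160],None,fx=5,fy=5,interpolation=cv2.INTER_CUBIC))
E
```

```text
t 7.17 p [0.6084 0.1702 0.2628] x [-0.985 -0.174  0.   ] y [-0.174  0.985 -0.001] z [-0.    -0.001 -1.   ] F [-0.6 -0.7 -4.3] M [0.01 0.03 0.  ] op 0.41 q [-0.13  0.71 -0.41  1.53  0.32  0.97  1.12]
256.78730864962034 119.6934102955797
176 59
```

View pics/w5c.png

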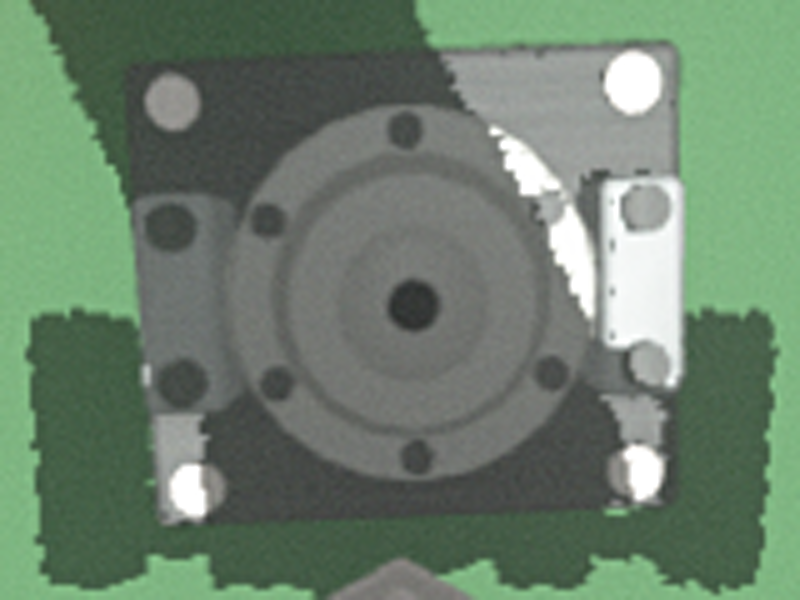

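The wrist crop shows the cap's hole at crop (413,305), but the hexagon's edges are faint in shadow. I enhance that crop and also enlarge the first two views.

```bash
python3 - <<'E'
from h import *
s=snap('wrist')
S,Rm=st()
for z in(.121,):
    p=onz(s,(258.2,119.6),z);print('cap',p,'shift',Rm.T@(p-S['tool_pos'])*100)
g=cv2.imread('pics/w5.png',0)[96:144,234:282].astype(float)
g=cv2.GaussianBlur(g,(3,3),0);lo,hi=np.percentile(g,[15,92]);print(lo,hi)
A=cv2.resize(np.clip((g-lo)/(hi-lo)*255,0,255).astype(np.uint8),(400,400),interpolation=cv2.INTER_CUBIC)
B=cv2.resize(cv2.imread('pics/scene1.png',0)[220:252,277:309],(400,400),interpolation=cv2.INTER_CUBIC)
cv2.imwrite('pics/hex.png',np.hstack([A,B]))
E
```

```text
t 7.22 p [0.6084 0.1706 0.2629] x [-0.985 -0.174  0.   ] y [-0.174  0.985 -0.001] z [ 0.    -0.001 -1.   ] F [-0.9 -0.4 -3.1] M [-0.   -0.02 -0.03] op 0.403 q [-0.13  0.71 -0.41  1.53  0.32  0.97  1.12]
cap [0.54921677 0.16269395 0.121     ] shift [ 5.96257051  0.26204821 14.18565275]
108.8125 122.9375
```

View pics/hex.png

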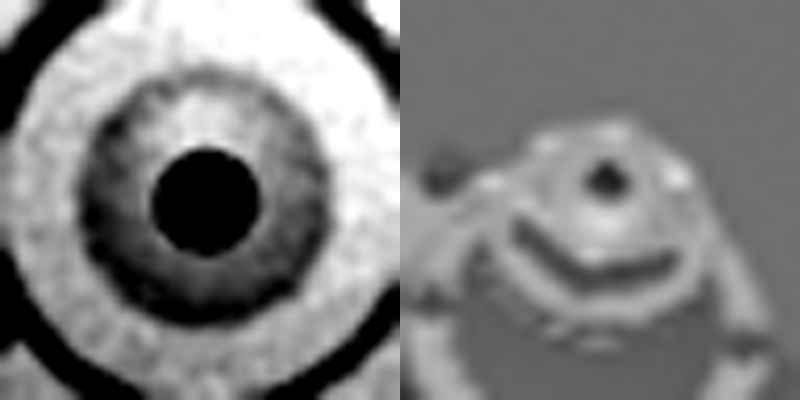

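The right panel shows two dark side faces of the cap meeting at a corner near (588,265), ending at about (518,215) and (676,250). The left panel shows only the cone's circle, centred on the hole.

```bash
python3 - <<'E'
from h import *
t=snap('scene');s=snap('top')
P=lambda pts,z:[onz(t,(277+(x-400)/12.5-.5,220+y/12.5-.5),z)[:2] for x,y in pts]
Q=lambda pts,z:[onz(s,(155+(x-396)/4.5-.4,155+(y-297)/4.5-.4),z)[:2] for x,y in pts]
def rep(n,p):
    for a,b in zip(p,p[1:]):
        d=b-a;print(n,np.round(np.linalg.norm(d)*1e3,1),'edge dir mod60',round(np.degrees(np.arctan2(d[1],d[0]))%60,1))
    print([np.round(np.degrees(np.arctan2(*(q-[.5492,.1627])[::-1])),1) for q in p],[np.round(np.linalg.norm(q-[.5492,.1627])*1e3,1) for q in p])
rep('top',P([(520,212),(588,262),(675,248)],.1185))
rep('bot',P([(515,237),(585,293),(677,272)],.1065))
rep('tv',Q([(525,427),(548,438),(590,437),(605,410)],.1185))
E
```

```text
top 17.3 edge dir mod60 39.0
top 17.6 edge dir mod60 32.8
[np.float64(-27.2), np.float64(31.3), np.float64(95.7)] [np.float64(18.8), np.float64(16.4), np.float64(16.6)]
bot 18.7 edge dir mod60 36.6
bot 19.2 edge dir mod60 36.9
[np.float64(-34.2), np.float64(31.8), np.float64(106.0)] [np.float64(18.5), np.float64(15.5), np.float64(16.3)]
tv 14.8 edge dir mod60 7.7
tv 23.8 edge dir mod60 34.7
tv 17.7 edge dir mod60 36.4
[np.float64(122.8), np.float64(162.2), np.float64(-132.2), np.float64(-90.1)] [np.float64(23.2), np.float64(19.1), np.float64(24.2), np.float64(25.0)]
```

>>> step_arm(
  steps=[
    [1.5,0.05,0,0,0,0,1],
    [3,0.12,0,0,0,0,1],
    [1.47,0.05,0,0,0,0,1],
    [0,0,0,0,0,-8.5,1],
    [0,0,0.5,0,0,-8.5,1],
    [0,0,1.8,0,0,-9,1],
    [0,0,1.5,0,0,0,1],
    [0,0,0.3,0,0,0,1],
  ],
)

```text
clock: 8.32
tool_pos: [0.5486, 0.163, 0.2206]
eef_rot: [-0.309, 0.951, -0.0, -0.001]
contact_force: [-0.2, 0.1, -4.4]
opening: 0.41
finger_force: 44.8
```

>>> step_arm(
  steps=[
    [0,0,0,0,0,0,1],
    [0,0,0,0,0,0,1],
    [0,0,0,0,0,0,1],
    [0,0,0,0,0,0,1],
  ],
)

```text
clock: 8.82
tool_pos: [0.5494, 0.1636, 0.222]
eef_rot: [-0.31, 0.951, -0.0, 0.0]
contact_force: [0.2, 0.3, -3.8]
opening: 0.409
finger_force: 44.8
```

```bash
python3 - <<'E'
from h import *
S,Rm=st()
a=snap('scene','s2.png');b=snap('top','t2.png')
a=cv2.imread('pics/s2.png')[190:262,245:341];b=cv2.imread('pics/t2.png')[140:212,145:241]
f=lambda i:cv2.resize(cv2.convertScaleAbs(i,alpha=1.3),(400,300),interpolation=cv2.INTER_CUBIC)
cv2.imwrite('pics/c2.png',np.hstack([f(a),f(b)]))
E
```

```text
t 8.82 p [0.5494 0.1636 0.222 ] x [-0.808 -0.589 -0.001] y [-0.589  0.808 -0.   ] z [ 0.001  0.    -1.   ] F [ 0.2  0.3 -3.8] M [0.08 0.05 0.02] op 0.409 q [-0.07  0.7  -0.52  1.75  0.46  0.81  1.4 ]
```

View pics/c2.png

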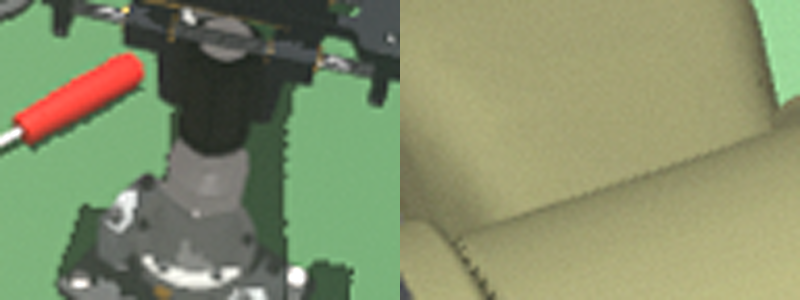

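The scene view shows the socket held upright just above the cap, lined up with the regulator (around (210,215) in the left panel). The arm blocks the top view.

>>> step_arm(
  steps=[
    [0.08,-0.1,0.2,0,0,0,1],
    [0,0,0.3,0,0,0,1],
    [0,0,0.3,0,0,0,1],
    [0,0,0.1,0,0,0,1],
    [0,0,0.1,0,0,0,1],
    [0,0,0,0,0,0,1],
  ],
)

```text
clock: 9.68
tool_pos: [0.5492, 0.1623, 0.2117]
eef_rot: [-0.31, 0.951, 0.0, 0.0]
contact_force: [0.5, -0.1, -3.4]
opening: 0.409
finger_force: 44.8
```

>>> step_arm(
  steps=[
    [0,0,0.1,0,0,0,1],
    [0,0,0.1,0,0,0,1],
    [0,0,0,0,0,0,1],
  ],
)

```text
clock: 10.05
tool_pos: [0.5491, 0.1621, 0.2096]
eef_rot: [-0.31, 0.951, -0.0, -0.0]
contact_force: [0.0, -0.7, -4.0]
opening: 0.403
finger_force: 44.8
```

>>> step_arm(
  steps=[
    [0,0,0.1,0,0,0,1],
    [0,0,0.1,0,0,0,1],
    [0,0,0,0,0,0,1],
  ],
)

```text
clock: 10.42
tool_pos: [0.5492, 0.1621, 0.2076]
eef_rot: [-0.31, 0.951, -0.0, -0.0]
contact_force: [-0.2, 0.2, -3.4]
opening: 0.402
finger_force: 44.8
```

>>> step_arm(
  steps=[
    [0,0,0.1,0,0,0,1],
    [0,0,0.1,0,0,0,1],
    [0,0,0,0,0,0,1],
  ],
)

```text
clock: 10.8
tool_pos: [0.5492, 0.1621, 0.2056]
eef_rot: [-0.31, 0.951, -0.0, -0.0]
contact_force: [-0.4, -1.4, -4.2]
opening: 0.402
finger_force: 44.8
```

>>> step_arm(
  steps=[
    [0,0,0.1,0,0,0,1],
    [0,0,0.08,0,0,0,1],
    [0,0,0,0,0,0,1],
  ],
)

```text
clock: 11.18
tool_pos: [0.5492, 0.1621, 0.2038]
eef_rot: [-0.31, 0.951, -0.0, -0.0]
contact_force: [0.9, -1.7, -3.8]
opening: 0.403
finger_force: 44.8
```

```bash
python3 - <<'E'
from h import *
st()
E
```

```text
t 11.18 p [0.5492 0.1621 0.2038] x [-0.808 -0.589  0.   ] y [-0.589  0.808 -0.   ] z [-0. -0. -1.] F [ 0.9 -1.7 -3.8] M [-0.21 -0.07  0.02] op 0.403 q [-0.08  0.72 -0.5   1.77  0.48  0.77  1.38]
```

>>> step_arm(
  steps=[
    [0,0,0.05,0,0,0,1],
    [0,0,0.05,0,0,0,1],
    [0,0,0,0,0,0,1],
  ],
)

```text
clock: 11.55
tool_pos: [0.5492, 0.1621, 0.2029]
eef_rot: [-0.31, 0.951, -0.0, -0.0]
contact_force: [0.3, -1.1, -3.3]
opening: 0.407
finger_force: 44.8
```

>>> step_arm(
  steps=[
    [0,0,0.05,0,0,0,1],
    [0,0,0,0,0,0,1],
  ],
)

```text
clock: 11.8
tool_pos: [0.5492, 0.1621, 0.2024]
eef_rot: [-0.31, 0.951, -0.0, -0.0]
contact_force: [0.8, -1.8, -2.4]
opening: 0.409
finger_force: 44.8
```

>>> step_arm(
  steps=[
    [0,0,0.05,0,0,0,1],
    [0,0,0,0,0,0,1],
  ],
)

```text
clock: 12.05
tool_pos: [0.5492, 0.1621, 0.2021]
eef_rot: [-0.31, 0.951, -0.0, 0.0]
contact_force: [-0.0, -2.1, -0.8]
opening: 0.403
finger_force: 44.8
```

```bash
python3 - <<'E'
from h import *
st()
E
```

```text
t 12.05 p [0.5492 0.1621 0.2021] x [-0.808 -0.589 -0.   ] y [-0.589  0.808 -0.   ] z [ 0. -0. -1.] F [-0.  -2.1 -0.8] M [-0.43  0.11  0.02] op 0.403 q [-0.08  0.73 -0.5   1.77  0.48  0.77  1.38]
```

>>> step_arm(
  steps=[
    [0,0,0,0,0,4,1],
    [0,0,0.01,0,0,4,1],
    [0,0,0,0,0,4,1],
    [0,0,0.01,0,0,4,1],
    [0,0,0,0,0,4,1],
  ],
)

```text
clock: 12.68
tool_pos: [0.5491, 0.1616, 0.202]
eef_rot: [-0.139, 0.99, -0.001, -0.0]
contact_force: [-0.9, -2.9, 0.7]
opening: 0.405
finger_force: 44.8
```

```bash
python3 - <<'E'
from h import *
st()
E
```

```text
t 12.68 p [0.5491 0.1616 0.202 ] x [-0.961 -0.276  0.   ] y [-0.276  0.961 -0.001] z [ 0.    -0.001 -1.   ] F [-0.9 -2.9  0.7] M [-0.79  0.27  0.19] op 0.405 q [-0.13  0.71 -0.4   1.78  0.39  0.74  1.11]
```

>>> step_arm(
  steps=[
    [0,0,0.01,0,0,4,1],
    [0,0,0,0,0,4,1],
    [0,0,0,0,0,4,1],
  ],
)

```text
clock: 13.05
tool_pos: [0.549, 0.1617, 0.2019]
eef_rot: [-0.035, 0.999, -0.0, -0.0]
contact_force: [-0.6, -2.6, 0.1]
opening: 0.403
finger_force: 44.8
```

```bash
python3 - <<'E'
from h import *
st()
E
```

```text
t 13.05 p [0.549  0.1617 0.2019] x [-0.998 -0.07   0.   ] y [-0.07   0.998 -0.001] z [-0.    -0.001 -1.   ] F [-0.6 -2.6  0.1] M [-0.7   0.26  0.13] op 0.403 q [-0.17  0.7  -0.34  1.78  0.34  0.72  0.95]
```

>>> step_arm(
  steps=[
    [0,-0.04,0.01,0,0,4,1],
    [0,0,0,0,0,4,1],
    [0,0,0,0,0,4,1],
  ],
)

```text
clock: 13.42
tool_pos: [0.5488, 0.1618, 0.2017]
eef_rot: [0.07, 0.998, -0.0, -0.0]
contact_force: [-0.8, -2.5, 0.7]
opening: 0.403
finger_force: 44.8
```

```bash
python3 - <<'E'
from h import *
st()
E
```

```text
t 13.43 p [0.5488 0.1618 0.2017] x [-0.99   0.139  0.   ] y [ 0.139  0.99  -0.   ] z [-0. -0. -1.] F [-0.8 -2.5  0.7] M [-0.58  0.34  0.12] op 0.403 q [-0.2   0.7  -0.28  1.78  0.28  0.7   0.8 ]
```

>>> step_arm(
  steps=[
    [0,0,0.01,0,0,4,1],
    [0,0,0,0,0,4,1],
    [0,0,0,0,0,4,1],
  ],
)

```text
clock: 13.8
tool_pos: [0.5488, 0.162, 0.2016]
eef_rot: [0.173, 0.985, -0.0, -0.0]
contact_force: [-2.0, -2.2, 0.3]
opening: 0.406
finger_force: 44.8
```

```bash
python3 - <<'E'
from h import *
st()
E
```

```text
t 13.8 p [0.5488 0.162  0.2016] x [-0.94   0.341  0.   ] y [ 0.341  0.94  -0.   ] z [-0.  0. -1.] F [-2.  -2.2  0.3] M [-0.52  0.35  0.09] op 0.406 q [-0.24  0.69 -0.22  1.78  0.22  0.69  0.64]
```

>>> step_arm(
  steps=[
    [0,0,0.01,0,0,4,1],
    [0,0,0,0,0,4,1],
    [0,0,0,0,0,4,1],
  ],
)

```text
clock: 14.18
tool_pos: [0.5489, 0.162, 0.2016]
eef_rot: [0.275, 0.962, -0.0, -0.0]
contact_force: [-2.1, -2.5, 0.7]
opening: 0.404
finger_force: 44.8
```

```bash
python3 - <<'E'
from h import *
st()
E
```

```text
t 14.18 p [0.5489 0.162  0.2016] x [-0.849  0.528  0.   ] y [ 0.528  0.849 -0.   ] z [-0. -0. -1.] F [-2.1 -2.5  0.7] M [-0.58  0.52  0.46] op 0.404 q [-0.27  0.69 -0.16  1.78  0.16  0.68  0.49]
```

>>> step_arm(
  steps=[
    [0,0,0.01,0,0,4,1],
    [0,0,0,0,0,4,1],
  ],
)

```text
clock: 14.42
tool_pos: [0.5489, 0.1621, 0.2017]
eef_rot: [0.341, 0.94, -0.0, 0.0]
contact_force: [-0.8, -2.6, 3.6]
opening: 0.404
finger_force: 44.8
```

```bash
python3 - <<'E'
from h import *
st()
E
```

```text
t 14.43 p [0.5489 0.1621 0.2017] x [-0.768  0.641 -0.   ] y [ 0.641  0.768 -0.   ] z [ 0. -0. -1.] F [-0.8 -2.6  3.6] M [-0.59  0.56  0.7 ] op 0.404 q [-0.3   0.69 -0.12  1.78  0.12  0.68  0.39]
```

>>> step_arm(
  steps=[
    [0,0,0,0,0,2,1],
    [0,0,0,0,0,0,1],
  ],
)

```text
clock: 14.68
tool_pos: [0.549, 0.162, 0.2016]
eef_rot: [0.356, 0.934, -0.0, 0.0]
contact_force: [-1.5, -1.8, 4.4]
opening: 0.407
finger_force: 44.8
```

```bash
python3 - <<'E'
from h import *
st()
E
```

```text
t 14.68 p [0.549  0.162  0.2016] x [-0.746  0.666 -0.   ] y [ 0.666  0.746 -0.   ] z [-0. -0. -1.] F [-1.5 -1.8  4.4] M [-0.55  0.78  0.75] op 0.407 q [-0.3   0.69 -0.11  1.79  0.11  0.67  0.37]
```

>>> step_arm(
  steps=[
    [0,0,0,0,0,2,1],
    [0,0,0,0,0,0,1],
  ],
)

```text
clock: 14.92
tool_pos: [0.5494, 0.162, 0.2016]
eef_rot: [0.374, 0.928, 0.0, 0.0]
contact_force: [-1.8, -2.4, 5.7]
opening: 0.403
finger_force: 45.1
```

```bash
python3 - <<'E'
from h import *
st()
E
```

```text
t 14.93 p [0.5494 0.162  0.2016] x [-0.721  0.693 -0.   ] y [0.693 0.721 0.001] z [ 0.001  0.    -1.   ] F [-1.8 -2.4  5.7] M [-0.58  0.66  0.75] op 0.403 q [-0.31  0.69 -0.1   1.79  0.1   0.67  0.34]
```

>>> step_arm(
  steps=[
    [0,0,0,0,0,2,1],
    [0,0,0,0,0,0,1],
  ],
)

```text
clock: 15.18
tool_pos: [0.5494, 0.162, 0.2016]
eef_rot: [0.39, 0.921, 0.0, 0.0]
contact_force: [-1.8, -3.3, 5.8]
opening: 0.411
finger_force: 45.1
```

```bash
python3 - <<'E'
from h import *
st()
E
```

```text
t 15.18 p [0.5494 0.162  0.2016] x [-0.696  0.718 -0.   ] y [0.718 0.696 0.001] z [ 0.001  0.    -1.   ] F [-1.8 -3.3  5.8] M [-0.58  0.7   0.91] op 0.411 q [-0.31  0.69 -0.09  1.79  0.09  0.67  0.32]
```

>>> step_arm(
  steps=[
    [0,0,0,0,0,2,1],
    [0,0,0,0,0,0,1],
  ],
)

```text
clock: 15.42
tool_pos: [0.5494, 0.162, 0.2017]
eef_rot: [0.406, 0.914, 0.0, 0.0]
contact_force: [-1.6, -2.8, 5.3]
opening: 0.405
finger_force: 45.2
```

```bash
python3 - <<'E'
from h import *
st()
E
```

```text
t 15.43 p [0.5494 0.162  0.2017] x [-0.671  0.741 -0.   ] y [0.741 0.671 0.001] z [ 0.001  0.    -1.   ] F [-1.6 -2.8  5.3] M [-0.54  0.7   0.99] op 0.405 q [-0.32  0.69 -0.08  1.79  0.08  0.67  0.29]
```

>>> step_arm(
  steps=[
    [0,0,0,0,0,2,1],
    [0,0,0,0,0,0,1],
  ],
)

```text
clock: 15.68
tool_pos: [0.5495, 0.1619, 0.2017]
eef_rot: [0.421, 0.907, 0.0, 0.0]
contact_force: [-2.2, -2.4, 6.4]
opening: 0.408
finger_force: 45.2
```

```bash
python3 - <<'E'
from h import *
st()
E
```

```text
t 15.68 p [0.5495 0.1619 0.2017] x [-0.645  0.764 -0.   ] y [0.764 0.645 0.001] z [ 0.001  0.    -1.   ] F [-2.2 -2.4  6.4] M [-0.58  0.71  0.95] op 0.408 q [-0.33  0.69 -0.07  1.79  0.07  0.67  0.27]
```

>>> step_arm(
  steps=[
    [0,0,0,0,0,0,1],
    [0,0,0,0,0,0,1],
  ],
  force=58,
)

```text
clock: 15.92
tool_pos: [0.5495, 0.1619, 0.2017]
eef_rot: [0.421, 0.907, 0.0, 0.0]
contact_force: [-2.3, -3.1, 5.9]
opening: 0.403
finger_force: 58.2
```

```bash
python3 - <<'E'
from h import *
st()
E
```

```text
t 15.93 p [0.5495 0.1619 0.2017] x [-0.645  0.764 -0.   ] y [0.764 0.645 0.001] z [ 0.001  0.    -1.   ] F [-2.3 -3.1  5.9] M [-0.61  0.69  0.97] op 0.403 q [-0.33  0.69 -0.07  1.79  0.07  0.67  0.27]
```

>>> step_arm(
  steps=[
    [0,0,0,0,0,2,1],
    [0,0,0,0,0,0,1],
  ],
)

```text
clock: 16.18
tool_pos: [0.5495, 0.1619, 0.2017]
eef_rot: [0.437, 0.899, 0.0, 0.0]
contact_force: [-2.3, -2.8, 5.6]
opening: 0.403
finger_force: 58.2
```

```bash
python3 - <<'E'
from h import *
st()
E
```

```text
t 16.18 p [0.5495 0.1619 0.2017] x [-0.618  0.786 -0.001] y [0.786 0.618 0.001] z [ 0.001  0.    -1.   ] F [-2.3 -2.8  5.6] M [-0.58  0.7   1.12] op 0.403 q [-0.33  0.69 -0.06  1.79  0.06  0.67  0.24]
```

>>> step_arm(
  steps=[
    [0,0,0,0,0,2,1],
    [0,0,0,0,0,0,1],
  ],
)

```text
clock: 16.42
tool_pos: [0.5493, 0.1622, 0.2014]
eef_rot: [0.454, 0.891, 0.0, -0.0]
contact_force: [-2.1, -2.1, 5.0]
opening: 0.404
finger_force: 58.0
```

```bash
python3 - <<'E'
from h import *
st()
s=snap('wrist','w6.png');t=snap('scene','s6.png')
E
```

```text
t 16.43 p [0.5493 0.1622 0.2014] x [-0.589  0.808  0.   ] y [0.808 0.589 0.001] z [ 0.     0.001 -1.   ] F [-2.1 -2.1  5. ] M [-0.32  0.57  0.3 ] op 0.404 q [-0.34  0.69 -0.05  1.79  0.05  0.67  0.21]
```

The moment dropped from 1.12 to 0.30 N m, which is the first click. I ease the twist back slightly and lift off.

>>> step_arm(
  steps=[
    [0,0,0,0,0,0,1],
    [0,0,0,0,0,0,1],
    [0,0,0,0,0,-2,1],
    [0,0,-0.1,0,0,-1,1],
    [0,0,-0.3,0,0,0,1],
    [0,0,-0.3,0,0,0,1],
    [0,0,0,0,0,0,1],
  ],
)

```text
clock: 17.4
tool_pos: [0.549, 0.1622, 0.2077]
eef_rot: [0.43, 0.903, -0.0, -0.0]
contact_force: [0.9, 1.7, -12.8]
opening: 0.398
finger_force: 58.0
```

```bash
python3 - <<'E'
from h import *
st()
E
```

```text
t 17.4 p [0.549  0.1622 0.2077] x [-0.631  0.776  0.001] y [ 0.776  0.631 -0.   ] z [-0.001  0.    -1.   ] F [  0.9   1.7 -12.8] M [ 0.33 -0.52  0.14] op 0.398 q [-0.33  0.68 -0.06  1.78  0.06  0.68  0.25]
```

>>> step_arm(
  steps=[
    [0,0,-0.3,0,0,0,1],
    [0,0,-0.4,0,0,0,1],
    [0,0,-0.5,0,0,0,1],
    [0,0,-1,0,0,0,1],
    [0,0,-2,0,0,0,1],
    [0,0,-2,0,0,0,1],
    [0,0,-0.5,0,0,0,1],
    [0,0,0,0,0,0,1],
  ],
)

```text
clock: 18.4
tool_pos: [0.5491, 0.1617, 0.2755]
eef_rot: [0.43, 0.903, 0.0, 0.0]
contact_force: [0.1, -0.5, -4.0]
opening: 0.403
finger_force: 58.0
```

```bash
python3 - <<'E'
from h import *
st()
t=snap('scene','s7.png');a=cv2.imread('pics/s7.png')[110:260,220:420]
cv2.imwrite('pics/s7c.png',cv2.resize(cv2.convertScaleAbs(a,alpha=1.5),None,fx=4,fy=4,interpolation=cv2.INTER_CUBIC))
E
```

```text
t 18.4 p [0.5491 0.1617 0.2755] x [-0.631  0.776 -0.   ] y [0.776 0.631 0.   ] z [ 0.  0. -1.] F [ 0.1 -0.5 -4. ] M [-0.09  0.02 -0.  ] op 0.403 q [-0.33  0.59 -0.07  1.71  0.05  0.84  0.27]
```

View pics/s7c.png

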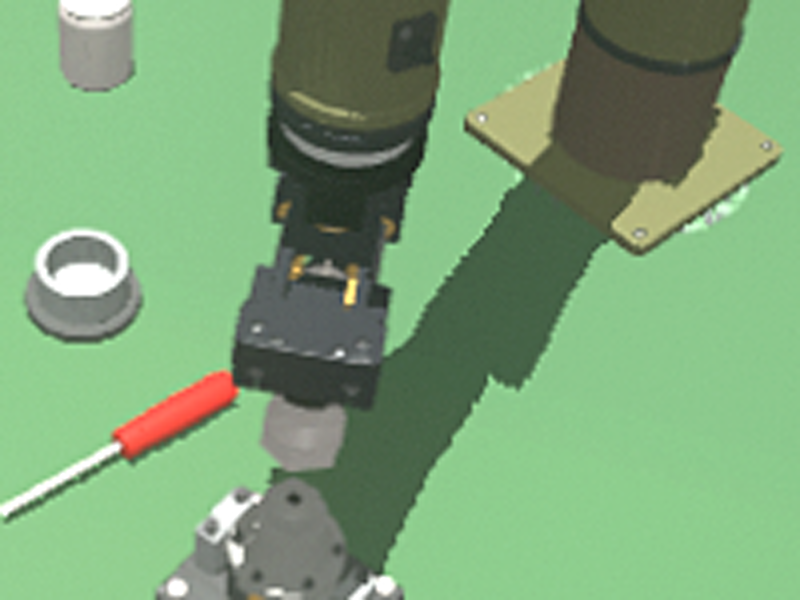

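The driver hangs upright above the cap, with the nest and its neighbours undisturbed and the stand empty at crop (84,265). I check the socket's yaw from its outline and fix the stand's centre.

```bash
python3 - <<'E'
from h import *
t=snap('scene');S,Rm=st()
a=cv2.imread('pics/s7.png');hsv=cv2.cvtColor(a,cv2.COLOR_BGR2HSV);g=a.max(2)
roi=np.zeros(g.shape,np.uint8);roi[205:230,280:310]=1
m=((hsv[...,1]<60)&(g>60)&(roi>0)).astype(np.uint8)
n,l,q,c=cv2.connectedComponentsWithStats(m);i=1+np.argmax(q[1:,4]);print(q[i])
k=max(cv2.findContours((l==i).astype(np.uint8),0,1)[0],key=len)
print('poly',cv2.approxPolyDP(k,1.3,True)[:,0].tolist())
c0=S['tool_pos']*1;th=np.degrees(np.arctan2(Rm[1,1],Rm[0,1]))
for n,off in(('none',0),('one',20),('two',40)):
    an=np.radians(th+off+30+60*np.arange(6))
    for z in(c0[2]-.0956,c0[2]-.0706):
        P=np.c_[c0[0]+.0255*np.cos(an),c0[1]+.0255*np.sin(an),0*an+z];print(n,np.round(proj(t,P),1).tolist())
# stand rim in both views
for v,z in(('scene',.044),('top',.044)):
    s=snap(v);im=s['pixels'][:,:,::-1].copy();h=cv2.cvtColor(im,cv2.COLOR_BGR2HSV)
    u0=proj(s,[[.489,-.14,.03]])[0].astype(int)
    m=((h[...,1]<60)).astype(np.uint8);R0=np.zeros_like(m);R0[u0[1]-28:u0[1]+28,u0[0]-28:u0[0]+28]=1;m*=R0
    n,l,q,c=cv2.connectedComponentsWithStats(m);i=1+np.argmax(q[1:,4]);print(v,q[i])
    e=cv2.fitEllipse(max(cv2.findContours((l==i).astype(np.uint8),0,1)[0],key=len))
    b=((l==i)&(im.max(2)>130)).astype(np.uint8);mo=np.argwhere(b)[:,::-1]
    print(u0,e,'foot',onz(s,e[0],.004),'bright',mo.min(0),mo.max(0),onz(s,(mo.min(0)+mo.max(0))/2,.044))
E
```

```text
t 18.5 p [0.5487 0.1616 0.2746] x [-0.631  0.776  0.001] y [ 0.776  0.631 -0.001] z [-0.001 -0.    -1.   ] F [ 0.1  0.7 -4.3] M [-0.06  0.04  0.05] op 0.406 q [-0.33  0.59 -0.07  1.71  0.05  0.84  0.27]
[285 208  22  20 324]
poly [[288, 208], [285, 221], [290, 227], [303, 226], [306, 212], [294, 212]]
none [[299.5, 228.5], [306.3, 222.0], [302.3, 213.8], [291.7, 211.9], [284.8, 218.1], [288.6, 226.5]]
none [[300.6, 222.0], [307.5, 215.5], [303.4, 207.2], [292.5, 205.3], [285.5, 211.5], [289.4, 220.0]]
one [[302.8, 227.1], [306.2, 219.0], [299.0, 212.2], [288.5, 213.2], [284.8, 221.1], [291.9, 228.2]]
one [[303.9, 220.6], [307.4, 212.4], [300.0, 205.6], [289.3, 206.6], [285.5, 214.6], [292.8, 221.7]]
two [[305.1, 224.9], [304.8, 216.2], [295.3, 211.5], [286.1, 215.4], [286.1, 224.1], [295.7, 228.9]]
two [[306.3, 218.3], [305.9, 209.6], [296.3, 204.9], [286.8, 208.8], [286.9, 217.5], [296.7, 222.4]]
scene [226 167  30  29 657]
[240 178] ((240.2307891845703, 181.00282287597656), (28.00052261352539, 28.209501266479492), 146.2270965576172) foot [ 0.48280629 -0.15031954  0.004     ] bright [228 167] [251 183] [ 0.49103357 -0.14153882  0.044     ]
top [286 199  33  33 846]
[303 213] ((302.054931640625, 214.70053100585938), (31.54172706604004, 32.32350158691406), 129.7930908203125) foot [ 0.48899068 -0.13837643  0.004     ] bright [286 199] [318 231] [ 0.48295992 -0.13321211  0.044     ]
```

The socket outline's corners match one click. The stand's centre agrees with where the driver was picked, so I carry it back there.

>>> step_arm(
  steps=[
    [-1.4,-1.7,0,0,0,0,1],
    [-3,-3.6,0,0,0,0,1],
    [-3.3,-4,0,0,0,0,1],
    [-3.3,-4,0,0,0,0,1],
    [-3.3,-4,0,0,0,0,1],
    [-3,-3.6,0,0,0,0,1],
    [-1.7,-2,0,0,0,0,1],
    [-0.7,-0.8,0,0,0,0,1],
  ],
)

```text
clock: 19.6
tool_pos: [0.4879, -0.1437, 0.275]
eef_rot: [0.432, 0.902, -0.001, -0.0]
contact_force: [1.0, 0.6, -3.7]
opening: 0.405
finger_force: 58.0
```

>>> step_arm(
  steps=[
    [0,0,1,0,0,0,1],
    [0,0,3,0,0,0,1],
    [0,0,3,0,0,0,1],
    [0,0,1.5,0,0,0,1],
    [0,0,0.5,0,0,0,1],
    [0,0,0,0,0,0,1],
    [0,0,0,0,0,0,1],
    [0,0,0,0,0,0,1],
  ],
)

```text
clock: 20.6
tool_pos: [0.49, -0.1406, 0.1858]
eef_rot: [0.43, 0.903, 0.0, 0.001]
contact_force: [-0.1, 0.2, -3.8]
opening: 0.404
finger_force: 58.0
```

```bash
python3 - <<'E'
from h import *
S,Rm=st();print(Rm.T@(np.array([.4893,-.1405,.1076])-S['tool_pos'])*100)
E
```

```text
t 20.6 p [ 0.49   -0.1406  0.1858] x [-0.631  0.776 -0.001] y [0.776 0.631 0.001] z [ 0.001 -0.    -1.   ] F [-0.1  0.2 -3.8] M [-0.08  0.01  0.02] op 0.404 q [ 0.24  0.65 -0.08  1.98  0.1   0.51  0.77]
[ 0.05391538 -0.05608533  7.82086639]
```

>>> step_arm(
  steps=[
    [0.05,-0.05,1.5,0,0,0,1],
    [0,0,2,0,0,0,1],
    [0,0,0.7,0,0,0,1],
    [0,0,0.5,0,0,0,1],
    [0,0,0.5,0,0,0,1],
    [0,0,0.5,0,0,0,1],
    [0,0,0,0,0,0,1],
  ],
)

```text
clock: 21.48
tool_pos: [0.4887, -0.1404, 0.128]
eef_rot: [0.43, 0.903, -0.0, -0.0]
contact_force: [0.0, -0.2, -3.6]
opening: 0.404
finger_force: 58.0
```

>>> step_arm(
  steps=[
    [0,0,0.6,0,0,0,1],
    [0,0,0.6,0,0,0,1],
    [0,0,0.5,0,0,0,1],
    [0,0,0.2,0,0,0,1],
    [0,0,0.1,0,0,0,1],
    [0,0,0,0,0,0,1],
  ],
)

```text
clock: 22.22
tool_pos: [0.4889, -0.1405, 0.1082]
eef_rot: [0.43, 0.903, 0.0, 0.0]
contact_force: [0.2, -0.3, -3.2]
opening: 0.407
finger_force: 58.0
```

```bash
python3 - <<'E'
from h import *
st()
E
```

```text
t 22.23 p [ 0.4889 -0.1405  0.1082] x [-0.631  0.776 -0.   ] y [0.776 0.631 0.   ] z [ 0.  0. -1.] F [ 0.2 -0.3 -3.2] M [-0.07  0.05 -0.  ] op 0.407 q [ 0.22  0.79 -0.05  2.04  0.12  0.32  0.75]
```

>>> step_arm(
  steps=[
    [0,0,0.05,0,0,0,1],
    [0,0,0.05,0,0,0,1],
    [0,0,0,0,0,0,1],
  ],
)

```text
clock: 22.6
tool_pos: [0.489, -0.1406, 0.1076]
eef_rot: [0.43, 0.903, 0.0, 0.0]
contact_force: [-1.4, -1.0, 2.3]
opening: 0.408
finger_force: 58.0
```

>>> step_arm(
  steps=[
    [0,0,0,0,0,0,0.15],
    [0,0,0,0,0,0,0.05],
    [0,0,0,0,0,0,-0.3],
    [0,0,0,0,0,0,-1],
    [0,0,0,0,0,0,-1],
    [0,0,0,0,0,0,-1],
    [0,0,0,0,0,0,-1],
  ],
)

```text
clock: 23.48
tool_pos: [0.4889, -0.1405, 0.1072]
eef_rot: [0.43, 0.903, 0.0, 0.0]
contact_force: [-0.5, 0.3, 0.2]
opening: 0.994
finger_force: 0.0
```

>>> step_arm(
  steps=[
    [0,0,-1,0,0,0,-1],
    [0,0,-2.5,0,0,0,-1],
    [0,0,-4,0,0,0,-1],
    [0,0,-4,0,0,0,-1],
    [0,0,-3,0,0,0,-1],
    [0,0,-1,0,0,0,-1],
    [0,0,0,0,0,0,-1],
    [0,0,0,0,0,0,-1],
  ],
)

```text
clock: 24.48
tool_pos: [0.4881, -0.1403, 0.2611]
eef_rot: [0.43, 0.903, -0.0, -0.001]
contact_force: [0.9, -0.5, -0.3]
opening: 0.999
finger_force: 0.0
```

```bash
python3 - <<'E'
from h import *
S,Rm=st();s=snap('wrist','w8.png');t=snap('scene','s8.png')
S,Rm=st()
a=cv2.imread('pics/w8.png');hsv=cv2.cvtColor(a,cv2.COLOR_BGR2HSV);g=cv2.cvtColor(a,cv2.COLOR_BGR2GRAY)
u,v=proj(s,[[.489,-.1405,.146]])[0];print(u,v)
m=((g>55)&(hsv[...,1]<60)).astype(np.uint8)
n,l,q,c=cv2.connectedComponentsWithStats(m)
for i in range(1,n):
    if q[i,4]>150 and np.hypot(*(c[i]-[u,v]))<60: print(q[i],c[i],onz(s,c[i],.146))
# scene: driver top and changes to bystanders since start
b=cv2.imread('pics/s8.png');o=cv2.imread('pics/scene1.png')
d=(cv2.absdiff(cv2.GaussianBlur(b,(5,5),0),cv2.GaussianBlur(o,(5,5),0)).max(2)>35).astype(np.uint8)
n,l,q,c=cv2.connectedComponentsWithStats(d);print([x.tolist() for x in q[1:] if x[4]>12])
gg=(cv2.cvtColor(b,cv2.COLOR_BGR2HSV)[...,1]<60)&(b.max(2)>120)
R0=np.zeros_like(gg);R0[140:162,225:255]=1;pp=np.argwhere(gg&R0);print('top px',pp.mean(0)[::-1] if len(pp) else None)
E
```

```text
t 24.48 p [ 0.4881 -0.1403  0.2611] x [-0.631  0.776  0.002] y [ 0.776  0.631 -0.001] z [-0.002  0.001 -1.   ] F [ 0.9 -0.5 -0.3] M [-0.06  0.04 -0.03] op 0.999 q [ 0.25  0.53 -0.1   1.91  0.08  0.71  0.79]
t 24.57 p [ 0.4882 -0.1403  0.261 ] x [-0.631  0.776  0.002] y [ 0.776  0.631 -0.002] z [-0.002  0.001 -1.   ] F [0.4 0.9 1.2] M [-0.04  0.03  0.01] op 1.0 q [ 0.25  0.53 -0.1   1.91  0.08  0.71  0.79]
256.0647966123019 195.69759424911717
[ 220  128   75   66 2566] [258.60015588 155.28059236] [ 0.46940833 -0.11329388  0.146     ]
[234 179  38  34 917] [254.41875682 195.47873501] [ 0.4878291  -0.14121266  0.146     ]
[[208, 0, 56, 136, 4161], [403, 0, 109, 60, 3200], [389, 37, 11, 16, 64], [337, 135, 27, 19, 264], [239, 141, 114, 46, 1973], [234, 147, 11, 8, 70], [379, 149, 133, 171, 4300], [233, 179, 4, 4, 13], [228, 194, 23, 10, 165]]
top px [241. 146.]
```

The driver stands upright in its cup where it was picked, released. Nothing changed near the bystanders, only the arm and its shadow.

```bash
python3 -c "
from plant import r
print(r.finish_job())"
```

```text
the job is handed in; nothing more can be done
None
```

I handed the job in: the socket went fully over the cap, the cap was tightened to home with one click, and the driver is back upright in its stand at about 24.6 s; no verdict came back.

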